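# Start the slide dryer under its push-latch cover

## Robot

A 6-joint arm with a two-finger parallel gripper is mounted at the origin on a cart in front of the work surface, level with it; the furniture and walls round the work are solid. World frame = base frame: x ahead of the robot, y to its left, z up, the work surface at z = 0. Lengths are in mm, angles in rad, forces in N, time in s.
With the tool pointing down it reaches from about 350 to 775 mm from the base axis. Payload 7.3 kg.
Tool frame: the origin (TCP) lies at the very end of the fingers, on their centre line; the grasp point (between the pads) lies 19 mm behind it; z points along the fingers, y is the line along which they close (so a half turn about z gives the same grasp; the last joint's range is limited). The gripper opens to 92 mm and grips with 3 to 60 N. Pads are 19 mm wide; open, the fingers measure 130 mm over their backs; the gripper's body (75 mm by 190 mm) begins 47 mm behind the grasp point.
Start: joints at [-1.413, 0.342, 1.524, -0, 1.275, -0.146], TCP at [157.075, -500.971, 226.741] pointing down, gripper open.
Joint ranges: [-2.53, 2.53], [-0.77, 2.02], [0.04, 2.7], [-1, 4.14], [0.28, 2.66], [-3.11, 3.11]. Speed limits (rad/s): [2.57, 2.57, 3.14, 3.14, 3.14, 3.14].

## Interface

Orientations are given as [roll, pitch, yaw] about the fixed x, y, z axes, in that order (R = Rz(yaw) Ry(pitch) Rx(roll)).
In Python, from plant import bot gives the robot as it stands.
- The arm moves only by the tool jog_arm, never from a script. Its argument "targets" is a list of rows, each an object with "xyz": the shift along the tool's x, y, z as a fraction of full scale, a list of three; "spin": the turn about the tool's z as a fraction of full scale. In form: [{"xyz": [x, y, z], "spin": spin}, ...]. A call has exactly 10 rows; each row shifts and turns the commanded pose from where the row before left it, along the tool's axes as they then stand; what a row does not reach is not made up. Full scale, the value 1, is 80 mm for a shift and 0.1 rad for a turn. A row lasts 1/8 s, in which the tool goes at most 62.5 mm and 10.7 degrees, less where a joint would pass 70% of its speed; a pose out of reach is approached as far as the arm can. A call with a number of a shift or a turn outside -1 to 1 is refused whole. A call with a gripper value outside its range is refused whole. "gripper" is the opening in per cent of the stroke, from 0 (shut) to 100 (fully open), set as the call begins (left out, the last holds). The fingers move at their own pace and stop on an object; the grip force is fixed at half the most. Time passes only in rows, so rows that do not move let the fingers close, or fill a call up. It gives the time, the measured TCP pose, the force, the opening and the grip force at its end, in the units of the state.
- bot.get_obs(): the state, without advancing time (a new reading comes with each control period).
- bot.capture(name): name is "side" or "top"; returns the picture (384x512x3 uint8, blue, green, red); there is no depth.
- bot.get_calibration(name): a dict with "vfov" (degrees; the focal length in pixels is half the picture's height over the tangent of half this angle, whatever the lens; pixels are square), "cx", "cy" (the principal point, pixels), "k1" (the pictures are not rectified: a ray, as slopes to the right and down, at radius r is drawn at 1 + k1 r^2 times it, then the intrinsics apply), "eye" and "rotation" of the camera in the world. Camera axes: x right, y down, z forward; pixel columns grow to the right and rows downward; lengths in mm; the calibration is good to about 2 mm. A picture is of the moment at which its call begins. get_calibration takes no time and is no camera call.
- bot.close_job(): hands the job in; it is judged then, once.
The state is a dict: "time": time; "joint_positions": joint angles; "dq": joint speeds; "tau": joint torques, N m; "tool_pos": TCP position; "tcp_rot": TCP orientation; "contact_force": force on the tool from outside, world axes, zero at the start; "moment": the same for the moment, N m; "grip_width": finger opening in mm; "finger_force": force on a finger pad.
Only numpy, scipy, OpenCV 4.12 (cv2) and the standard library are available. Lean on these libraries where they do the work, as an engineer would, in place of code of your own. Each camera call takes 0.05 s, during which the arm holds its last target. There are 200 camera calls.

## Task

Start the slide dryer: press down on its closed cover so that the push latch lets go and the cover springs open, press the round key inside fully down and let it come back up, then push the cover down again until it latches shut and stays flush. Use only the fingers to press and push: pick nothing up, leave the bar-shaped key alone and do not shift the things standing round the dryer.

Things in the scene. Friction and masses are not known exactly. Their poses are not given: they have to be found in the camera images.
- slide_dryer: low white instrument fixed to the worktop, 165 (x) x 140 (y) x 51 mm high. Origin: centre of its underside; x points from its front (robot side) to its back, y to its left, z up. Front half: key well under a white hinged cover 84 (x) x 126 (y) x 5 mm. Back half, 52 mm high: metal plate with three fixed glass slides. In the well a 24 mm wide, 38 mm high latch block stands between the keys
- cover (a joint): cover angle, rad, about its far edge. 0: latched, flush. Pressed to its stop at -0.055 (at least -0.042; about 3 N at the press spot) and let up, it springs open with the front edge up and back, in about 1.5 s, to its stop at 1.42 (nearly upright) and stays. To shut: push it over from behind, down through 0 to the stop again and let go; it stays at 0 (within 0.02). A further press opens it again
- cover_press (a point): spot to press: middle of the cover's outer face between two fine grey lines, 64 mm from the hinge, 20 mm from the front edge, 51 mm above the worktop when shut; moves and turns with the cover
- cover_edge (a point): middle of the cover's front edge, on its upper (outer) face, 84 mm from the hinge; moves with the cover. When open (1.42) it is about 130 mm above the worktop and about 8 mm in front of the hinge
- cover_hinge (a point): middle of the hinge line, 46 mm above the worktop (height of the shut cover's underside), 9.5 mm behind the dryer's origin; axis along the dryer's y. Does not move with the cover
- start_key_top (a point): centre of the top of the round key, 24 mm across, in the well: 66 mm in front of the hinge, 36 mm left of the middle, its top 36 mm above the worktop. It can be reached only with the cover open
- start_key (a joint): travel of the round key in m: 0 up, 0.004 fully down; its spring takes about 1.5 N at first and 4 N fully down
- clean_key_top (a point): centre of the top of the bar-shaped key, 34 (x) x 14 (y) mm, 64 mm in front of the hinge, 36 mm right of the middle, 36 mm above the worktop; leave it alone
- clean_key (a joint): travel of the bar-shaped key in m: 0 up, 0.004 down
- test_strip_pot: loose round pot with a cap, 38 mm across, 68 mm high, beside the dryer; origin at the centre of its underside
- timer: loose flat lab timer, 60 x 64 x 18 mm, beside the dryer; origin at the centre of its underside
- coverslips: loose flat carton, 62 x 88 x 22 mm, to the right of the dryer; origin at the centre of its underside

How it is judged (in metres and radians):
On the way, in this order (a step that is already met when the one before it is completed fails the run):
1. the cover has sprung open (value of joint cover above 1.1 rad), for 0.2 s.
2. the round key is pressed fully down (value of joint start_key above 0.003 m), for 0.05 s.
3. the round key is up again and the cover is pushed shut (value of joint start_key below 0.001 m and value of joint cover below 0.03 rad), for 0.1 s.
At the end, for the whole second after the job is handed in: the cover is latched shut on its own, within 0.03 rad of flush, both keys are up (within 1 mm), and the pot, the timer and the carton stand within 20 mm of where they were (all of step 3 and value of joint cover above -0.03 rad and value of joint clean_key below 0.001 m and distance of each of test_strip_pot, timer, coverslips from where it was at the start of the episode below 0.02 m); the robot touches nothing.
It fails at once if the bar-shaped key is pressed (value of joint clean_key above 0.002 m).
It fails at once if a thing beside the dryer is shifted, lifted or carried (distance of any of test_strip_pot, timer, coverslips from where it was at the start of the episode above 0.02 m).
It also fails if it takes over 51 s, if anything falls off the work surface, if the arm or the gripper's body presses on something with over 40 N, if the wrist force passes 120 N, or if a joint passes its speed limit or range.

## Working session

There is one attempt and no reset: what is moved stays moved. The work goes in short steps, Python scripts to look and compute and a tool call to move; the robot and the scene stay as the last step left them, time stands still between calls to the robot, and variables do not carry over. Pictures are saved under pics/ and viewed, at most 10 in all, crops included, and the job is handed in when it is done.

Besides the shell and the picture viewer there is one more tool, called after "Request:" as name(argument=value, ...) on one line, values as JSON. jog_arm: Moves the arm, as the interface text tells. Shift numbers are shares of 80 mm and turn numbers shares of 0.1 rad, none past 1 either way. Its arguments: {"type":"object","properties":{"targets":{"type":"array","items":{"type":"object","properties":{"xyz":{"type":"array","items":{"type":"number"}},"spin":{"type":"number"}}}},"gripper":{"type":"number"}},"required":["targets"]}

```bash
mkdir -p pics; python3 - <<'E'
from plant import bot
import cv2
for n in("side","top"):
    cv2.imwrite(f"pics/{n}0.png",bot.capture(n)); print(n,bot.get_calibration(n))
o=bot.get_obs();print(o)
E
```

```text
side {'vfov': 49.22793787634851, 'cx': 255.25589366182066, 'cy': 194.29493763838892, 'k1': -0.1368887361316745, 'eye': array([ 559.81139174, -791.37452395,  399.8690387 ]), 'rotation': array([-1.92998298,  0.00605371,  0.06286327])}
top {'vfov': 51.14232518331305, 'cx': 259.1901425742423, 'cy': 192.36666910886555, 'k1': -0.042476626145153545, 'eye': array([438.96354007,  63.25527918, 928.85262868]), 'rotation': array([-3.06611104,  0.00328273, -1.5608886 ])}
{'time': 0.1, 'joint_positions': array([-1.41304066e+00,  3.42684466e-01,  1.52491863e+00, -1.95642944e-05,
        1.27540153e+00, -1.45999859e-01]), 'dq': array([ 0.00093254, -0.00195714, -0.00311155,  0.00099527, -0.00088733,
        0.00242364]), 'tau': array([ 1.99156682e-03, -4.32004595e+01, -2.44694388e+01,  7.19929347e-02,
        5.25773491e-02, -3.77296146e-05]), 'tool_pos': array([ 156.98846845, -500.59787266,  226.09915166]), 'tcp_rot': array([-3.14019298e+00, -1.86906149e-04,  3.03761101e-01]), 'contact_force': array([-0.10624637,  0.30211009, -0.44131762]), 'moment': array([ 0.00527942,  0.00048838, -0.00457809]), 'finger_force': 0.0, 'grip_width': 91.81188849607483}
```

View pics/top0.png

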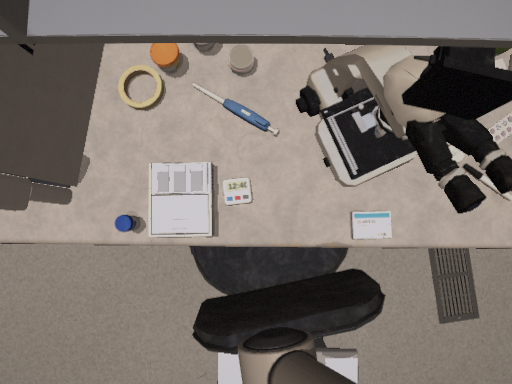

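View pics/side0.png

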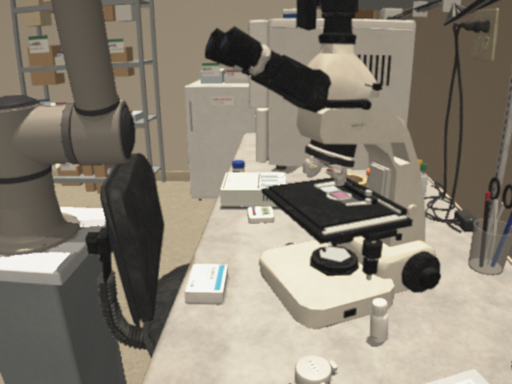

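The top view shows the dryer at about (180,200) px with its cover half toward the bottom. The pot is at (125,223), the timer at (237,191) and the carton at (372,226). The side view shows the same layout with the dryer far away, near (250,188).

```bash
cat > h.py <<'E'
from plant import bot
import cv2, numpy as np
from scipy.spatial.transform import Rotation as R
def cam(n):
    c=bot.get_calibration(n); f=192/np.tan(np.radians(c['vfov']/2))
    return c,f,R.from_euler('xyz',c['rotation']).as_matrix()
def ray(n,uv,z):
    c,f,M=cam(n); d=(np.array(uv,float)-[c['cx'],c['cy']])/f
    s=d.copy()
    for _ in range(20): s=d/(1+c['k1']*(s@s))
    v=M@[s[0],s[1],1]; e=c['eye']; return e+v*(z-e[2])/v[2]
def proj(n,p):
    c,f,M=cam(n); q=M.T@(np.array(p)-c['eye']); s=q[:2]/q[2]
    return s*(1+c['k1']*(s@s))*f+[c['cx'],c['cy']]
E
python3 - <<'E'
from h import *
o=bot.get_obs();print(proj("top",o['tool_pos']),proj("side",o['tool_pos']))
im=cv2.imread("pics/top0.png")
g=im.min(2)
for y in (185,222): print(y,g[y,140:222].tolist())
for x in (165,195): print(x,g[155:245,x].tolist())
for uv in [(149,163),(211,162),(213,237),(149,238)]: print(uv,ray("top",uv,51).round(1))
a=im[150:250,100:270]; cv2.imwrite("pics/crop.png",cv2.resize(a,None,fx=4.7,fy=4.7,interpolation=cv2.INTER_CUBIC))
E
```

```text
[579.58801733 385.50567019] [-121.75530631  247.43993127]
185 [150, 151, 152, 152, 153, 152, 152, 151, 160, 199, 192, 173, 199, 200, 200, 200, 201, 200, 171, 171, 171, 171, 172, 171, 171, 171, 171, 170, 162, 200, 200, 200, 200, 198, 172, 171, 172, 171, 172, 172, 171, 172, 171, 171, 170, 171, 201, 200, 200, 201, 195, 172, 172, 172, 172, 171, 172, 171, 171, 172, 171, 166, 168, 201, 200, 201, 193, 174, 201, 201, 190, 121, 57, 73, 101, 100, 98, 97, 121, 155, 156, 150]
222 [84, 97, 99, 101, 100, 147, 159, 160, 182, 200, 191, 127, 198, 200, 200, 201, 200, 200, 200, 200, 199, 201, 201, 201, 200, 201, 201, 200, 201, 201, 200, 200, 200, 200, 200, 200, 200, 200, 200, 200, 200, 200, 201, 200, 200, 200, 200, 201, 200, 201, 200, 201, 200, 201, 199, 201, 201, 201, 201, 201, 200, 201, 201, 200, 201, 201, 201, 200, 188, 178, 200, 177, 61, 66, 79, 101, 99, 97, 118, 151, 151, 153]
165 [156, 156, 155, 153, 154, 154, 152, 123, 165, 200, 176, 201, 200, 200, 200, 200, 192, 170, 170, 170, 170, 169, 170, 170, 170, 169, 170, 169, 170, 171, 171, 170, 171, 170, 171, 171, 175, 199, 168, 128, 145, 199, 200, 200, 200, 200, 200, 200, 200, 200, 200, 201, 200, 200, 201, 201, 200, 199, 199, 201, 200, 200, 200, 200, 201, 200, 200, 201, 200, 200, 201, 201, 200, 200, 200, 200, 200, 195, 150, 134, 200, 186, 117, 148, 148, 148, 146, 142, 132, 117]
195 [152, 152, 152, 151, 152, 152, 156, 183, 198, 201, 201, 200, 201, 200, 200, 198, 177, 170, 170, 171, 171, 171, 171, 171, 171, 171, 172, 170, 171, 172, 171, 171, 173, 173, 172, 175, 201, 197, 160, 123, 201, 200, 200, 201, 201, 201, 201, 200, 201, 201, 200, 201, 200, 200, 200, 200, 200, 201, 200, 200, 201, 201, 201, 201, 200, 201, 201, 201, 200, 201, 201, 200, 201, 201, 201, 201, 201, 189, 107, 187, 196, 160, 156, 156, 156, 157, 157, 152, 143, 129]
(149, 163) [568.2 311.6  51. ]
(211, 162) [571.6 173.9  51. ]
(213, 237) [406.8 166.5  51. ]
(149, 238) [403.  306.6  51. ]
```

View pics/crop.png

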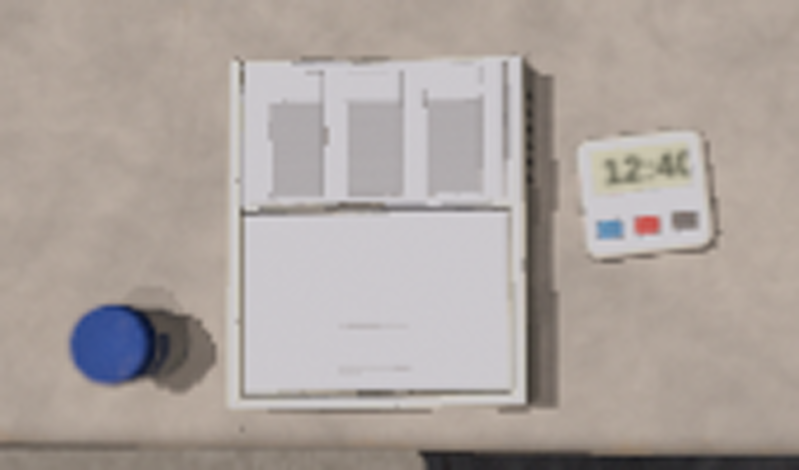

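The crop shows the dryer's corners at (232,60), (523,57), (526,404) and (230,407). The cover spans x 243–510 and y 211–391, with the grey lines at y 326 and 370, centred on x≈375. The dryer sits almost square to the world axes.

```bash
python3 - <<'E'
from h import *
k=lambda x,y:((x+.5)/4.7-.5+100,(y+.5)/4.7-.5+150)
for nm,p,z in [("press",(375,348),51),("cov FL",(243,393),51),("cov FR",(510,389),51),("cov BR",(509,211),51),("cov BL",(243,212),51),
 ("FL",(230,407),51),("FR",(526,404),51),("BL",(232,60),51),("BR",(523,57),51),("pot",(112,344),68),("timer",(648,195),18),
 ]: print(nm,ray("top",k(*p),z).round(1))
print("carton",ray("top",(372,226),22).round(1))
# triangulation of obstacles: chair near top corner, eyepieces
def tri(a,b):
    A=[];B=[];
    for n,uv in(("top",a),("side",b)):
        e=cam(n)[0]['eye'];d=ray(n,uv,-5000)-e;d/=np.linalg.norm(d);P=np.eye(3)-np.outer(d,d);A.append(P);B.append(P@e)
    x=np.linalg.lstsq(np.vstack(A),np.hstack(B),rcond=None)[0]
    return x.round(0),np.linalg.norm(A[0]@x-B[0]).round(0)
print("chair corner",tri((378,283),(150,158)))
for b in [(135,160),(160,200),(160,240)]: print(tri((380,285),b))
print("eyepiece",tri((463,190),(225,50)),tri((498,172),(225,50)))
E
```

```text
press [435.  240.6  51. ]
cov FL [413.4 301.8  51. ]
cov FR [416.7 177.3  51. ]
cov BR [499.5 179.3  51. ]
cov BL [497.8 304.3  51. ]
FL [406.9 307.7  51. ]
FR [409.9 169.8  51. ]
BL [569.6 311.7  51. ]
BR [572.2 174.2  51. ]
pot [435.5 358.3  68. ]
timer [510.2 116.4  18. ]
carton [ 433.8 -188.6   22. ]
chair corner (array([ 339., -143.,  217.]), np.float64(5.0))
(array([ 326., -150.,  215.]), np.float64(5.0))
(array([ 341., -162.,  152.]), np.float64(19.0))
(array([ 336., -180.,   88.]), np.float64(24.0))
eyepiece (array([ 484., -213.,  387.]), np.float64(1.0)) (array([ 500., -263.,  389.]), np.float64(11.0))
```

The dryer's yaw is about 0.022 and its hinge is near (499,241). The press spot is near (435,240) and the round key near (432,275). I'll go up and round, between the chair (top z≈217) and the microscope eyepieces (x≈484, z≈387).

Request:
jog_arm(targets=[{"xyz":[0,0,-0.4],"spin":1},{"xyz":[0,0,-0.4],"spin":1},{"xyz":[0,0,-0.4],"spin":0.82},{"xyz":[0.31,-0.44,0],"spin":0},{"xyz":[0.31,-0.44,0],"spin":0},{"xyz":[0.31,-0.44,0],"spin":0},{"xyz":[0.31,-0.44,0],"spin":0},{"xyz":[0.31,-0.44,0],"spin":0},{"xyz":[0.31,-0.44,0],"spin":0},{"xyz":[0.31,-0.44,0],"spin":0}], gripper=0)

```text
time: 1.35
tool_pos: [325.7, -249.5, 322.5]
tcp_rot: [-3.141, 0.0, 0.022]
contact_force: [0.6, -0.4, 0.0]
grip_width: 1.1
finger_force: 0.0
```

Request:
jog_arm(targets=[{"xyz":[0.05,-0.61,0],"spin":0},{"xyz":[0.05,-0.61,0],"spin":0},{"xyz":[0.1,-0.61,0],"spin":0},{"xyz":[0.18,-0.61,0],"spin":0},{"xyz":[0.18,-0.61,0],"spin":0},{"xyz":[0.19,-0.61,0],"spin":0},{"xyz":[0.19,-0.61,0],"spin":0},{"xyz":[0.19,-0.61,0.4],"spin":0},{"xyz":[0.19,-0.61,0.5],"spin":0},{"xyz":[0.18,-0.61,0.5],"spin":0}])

```text
time: 2.6
tool_pos: [433.7, 237.9, 212.2]
tcp_rot: [3.141, -0.0, 0.022]
contact_force: [1.0, 0.1, -0.3]
grip_width: 0.2
finger_force: 0.0
```

```bash
python3 - <<'E'
from h import *
im=bot.capture("top"); o=bot.get_obs(); print(o['tool_pos'],o['contact_force'],proj("top",o['tool_pos']))
cv2.imwrite("pics/t1.png",im)
s=bot.capture("side"); print(proj("side",o['tool_pos']))
cv2.imwrite("pics/t1.png",np.hstack([cv2.resize(im[120:270,90:260],None,fx=2.3,fy=2.3),cv2.resize(s[100:250,160:330],None,fx=2.3,fy=2.3)]))
E
```

```text
[432.31236239 241.43664674 206.51797309] [-1.38293566  3.0303193  -4.30376338] [161.52321731 225.34689543]
[230.72763379 120.62779613]
```

View pics/t1.png

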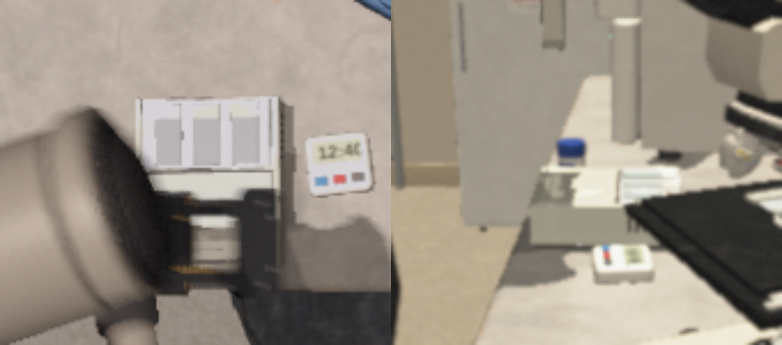

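The gripper hangs over the cover. In the side crop its finger tip shows near (553,45), where I projected the TCP. Next I'll go down close above the cover.

Request:
jog_arm(targets=[{"xyz":[0,0,0.4],"spin":0},{"xyz":[0,0,0.4],"spin":0},{"xyz":[0,0,0.4],"spin":0},{"xyz":[0,0,0.4],"spin":0},{"xyz":[0,0,0.2],"spin":0},{"xyz":[0,0,0.1],"spin":0},{"xyz":[0,0,0],"spin":0},{"xyz":[0,0,0],"spin":0},{"xyz":[0,0,0],"spin":0},{"xyz":[0,0,0],"spin":0}])

```text
time: 3.95
tool_pos: [433.8, 236.3, 62.0]
tcp_rot: [-3.141, -0.001, 0.022]
contact_force: [-0.6, 0.2, 0.2]
grip_width: 0.3
finger_force: 0.0
```

Request:
jog_arm(targets=[{"xyz":[0.01,-0.04,0.05],"spin":0},{"xyz":[0,0,0.05],"spin":0},{"xyz":[0,0,0.03],"spin":0},{"xyz":[0,0,0.03],"spin":0},{"xyz":[0,0,0.02],"spin":0},{"xyz":[0,0,0.01],"spin":0},{"xyz":[0,0,0],"spin":0},{"xyz":[0,0,0],"spin":0},{"xyz":[0,0,0],"spin":0},{"xyz":[0,0,0],"spin":0}])

```text
time: 5.2
tool_pos: [434.1, 239.4, 47.6]
tcp_rot: [-3.142, -0.0, 0.022]
contact_force: [-6.5, -0.3, 16.6]
grip_width: 0.8
finger_force: 8.5
```

It's at the stop (16.6 N). Next I'll lift and back away toward the robot.

Request:
jog_arm(targets=[{"xyz":[0,0,-0.15],"spin":0},{"xyz":[-0.5,0,-0.3],"spin":0},{"xyz":[-0.5,0,-0.5],"spin":0},{"xyz":[0,0,-0.6],"spin":0},{"xyz":[0,0,-0.6],"spin":0},{"xyz":[0,0,0],"spin":0},{"xyz":[0,0,0],"spin":0},{"xyz":[0,0,0],"spin":0},{"xyz":[0,0,0],"spin":0},{"xyz":[0,0,0],"spin":0}])

```text
time: 6.45
tool_pos: [354.2, 237.5, 217.7]
tcp_rot: [3.141, 0.001, 0.022]
contact_force: [-0.9, -0.9, -0.0]
grip_width: 0.6
finger_force: 0.0
```

Request:
jog_arm(targets=[{"xyz":[0,0,0],"spin":0},{"xyz":[0,0,0],"spin":0},{"xyz":[0,0,0],"spin":0},{"xyz":[0,0,0],"spin":0},{"xyz":[0,0,0],"spin":0},{"xyz":[0,0,0],"spin":0},{"xyz":[0,0,0],"spin":0},{"xyz":[0,0,0],"spin":0},{"xyz":[0,0,0],"spin":0},{"xyz":[0,0,0],"spin":0}])

```text
time: 7.7
tool_pos: [354.4, 237.6, 218.3]
tcp_rot: [3.141, -0.0, 0.022]
contact_force: [-0.2, 0.4, 0.2]
grip_width: 0.3
finger_force: 0.0
```

```bash
python3 - <<'E'
from h import *
im=bot.capture("top"); o=bot.get_obs(); print(o['time'],o['tool_pos'],o['contact_force'])
s=bot.capture("side")
cv2.imwrite("pics/t2.png",np.hstack([cv2.resize(im[150:250,110:260],None,fx=2.6,fy=2.6),cv2.resize(s[120:220,190:340],None,fx=2.6,fy=2.6)]))
E
```

```text
7.75 [354.35367013 237.62903557 218.3334869 ] [-0.09023089  0.48863546  0.04695339]
```

View pics/t2.png

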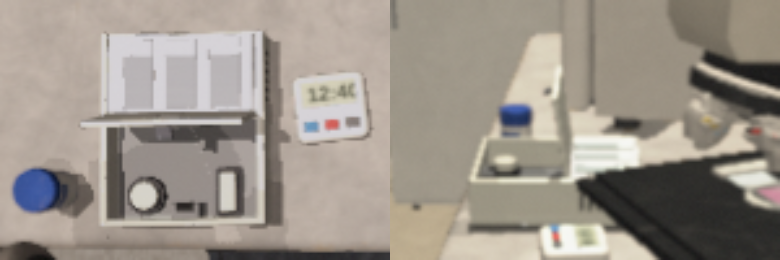

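The cover is open, standing upright near row 122 of the crop. The round key is at crop (147,194), left of the latch block, and the bar key is on the right at (229,190).

```bash
python3 - <<'E'
from h import *
k=lambda x,y:((x+.5)/2.6-.5+110,(y+.5)/2.6-.5+150)
print(ray("top",k(147,194),36),ray("top",k(186,208),38))
E
```

```text
[433.17027413 273.02403917  36.        ] [421.65995566 238.83334984  38.        ]
```

Request:
jog_arm(targets=[{"xyz":[0.48,-0.23,0],"spin":0},{"xyz":[0.48,-0.22,0.2],"spin":0},{"xyz":[0,0,0.5],"spin":0},{"xyz":[0,0,0.5],"spin":0},{"xyz":[0,0,0.5],"spin":0},{"xyz":[0,0,0.3],"spin":0},{"xyz":[0,0,0.15],"spin":0},{"xyz":[0,0,0],"spin":0},{"xyz":[0,0,0],"spin":0},{"xyz":[0,0,0],"spin":0}])

```text
time: 9.05
tool_pos: [431.0, 275.6, 47.3]
tcp_rot: [-3.141, -0.002, 0.022]
contact_force: [-0.6, 0.5, 0.8]
grip_width: 0.8
finger_force: 0.0
```

Request:
jog_arm(targets=[{"xyz":[0,0,0.06],"spin":0},{"xyz":[0,0,0.05],"spin":0},{"xyz":[0,0,0.04],"spin":0},{"xyz":[0,0,0.03],"spin":0},{"xyz":[0,0,0.02],"spin":0},{"xyz":[0,0,0.01],"spin":0},{"xyz":[0,0,0],"spin":0},{"xyz":[0,0,0],"spin":0},{"xyz":[0,0,0],"spin":0},{"xyz":[0,0,0],"spin":0}])

```text
time: 10.3
tool_pos: [430.4, 275.3, 31.8]
tcp_rot: [-3.141, -0.001, 0.022]
contact_force: [-7.4, -3.1, 25.1]
grip_width: 0.5
finger_force: 12.6
```

25 N at z 31.8 means the key is fully down. Now I'll go up and over to behind the cover.

Request:
jog_arm(targets=[{"xyz":[0,0,-0.3],"spin":0},{"xyz":[0,0,-0.6],"spin":0},{"xyz":[0,0,-0.6],"spin":0},{"xyz":[0,0,-0.6],"spin":0},{"xyz":[0,0,0],"spin":0},{"xyz":[0.48,0.16,0],"spin":0},{"xyz":[0.48,0.16,0],"spin":0},{"xyz":[0.46,0.16,0],"spin":0},{"xyz":[0,0,0],"spin":0},{"xyz":[0,0,0],"spin":0}])

```text
time: 11.55
tool_pos: [543.7, 239.3, 196.1]
tcp_rot: [3.141, 0.003, 0.022]
contact_force: [-0.2, 0.5, -0.3]
grip_width: 0.5
finger_force: 0.0
```

```bash
python3 - <<'E'
from h import *
im=bot.capture("top"); o=bot.get_obs(); print(o['time'],o['tool_pos'],o['contact_force'])
s=bot.capture("side")
cv2.imwrite("pics/t3.png",np.hstack([cv2.resize(im[150:250,110:260],None,fx=2.6,fy=2.6),cv2.resize(s[100:220,190:340],(390,260))]))
E
```

```text
11.6 [543.52777409 239.61714069 196.62170023] [-0.67214812  0.47980283 -0.54846228]
```

View pics/t3.png

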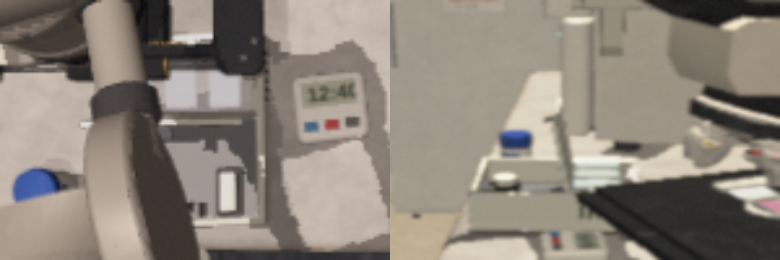

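The cover is still open, with its edge near (562,115) in the side crop. The fingers are behind and above it at (610,45), and the key is up at (503,180). I'll descend behind the cover.

Request:
jog_arm(targets=[{"xyz":[0,0,0.4],"spin":0},{"xyz":[0,0,0.4],"spin":0},{"xyz":[0,0,0.25],"spin":0},{"xyz":[0,0,0],"spin":0},{"xyz":[-0.2,0,0],"spin":0},{"xyz":[-0.2,0,0],"spin":0},{"xyz":[-0.1,0,0],"spin":0},{"xyz":[-0.1,0,0],"spin":0},{"xyz":[0,0,0],"spin":0},{"xyz":[0,0,0],"spin":0}])

```text
time: 12.9
tool_pos: [497.2, 238.4, 113.7]
tcp_rot: [-3.142, -0.001, 0.022]
contact_force: [0.9, -0.2, 1.3]
grip_width: 0.1
finger_force: 0.3
```

Request:
jog_arm(targets=[{"xyz":[-0.16,0,0.06],"spin":0},{"xyz":[-0.11,0,0.06],"spin":0},{"xyz":[-0.1,0,0.07],"spin":0},{"xyz":[-0.09,0,0.09],"spin":0},{"xyz":[-0.08,0,0.1],"spin":0},{"xyz":[-0.05,0,0.09],"spin":0},{"xyz":[-0.04,0,0.1],"spin":0},{"xyz":[-0.02,0,0.1],"spin":0},{"xyz":[0,0,0.04],"spin":0},{"xyz":[0,0,0],"spin":0}])

```text
time: 14.15
tool_pos: [444.1, 237.0, 56.2]
tcp_rot: [3.141, 0.002, 0.022]
contact_force: [-2.0, 0.3, 3.4]
grip_width: 0.6
finger_force: 1.6
```

Now push down through to the stop (commanded z≈46).

Request:
jog_arm(targets=[{"xyz":[0,0,0.04],"spin":0},{"xyz":[0,0,0.03],"spin":0},{"xyz":[0,0,0.02],"spin":0},{"xyz":[0,0,0.02],"spin":0},{"xyz":[0,0,0.01],"spin":0},{"xyz":[0,0,0],"spin":0},{"xyz":[0,0,0],"spin":0},{"xyz":[0,0,0],"spin":0},{"xyz":[0,0,0],"spin":0},{"xyz":[0,0,0],"spin":0}])

```text
time: 15.4
tool_pos: [444.4, 237.2, 48.2]
tcp_rot: [3.142, 0.0, 0.022]
contact_force: [-7.1, -1.2, 15.4]
grip_width: 0.7
finger_force: 8.4
```

Request:
jog_arm(targets=[{"xyz":[0,0,-0.1],"spin":0},{"xyz":[0,0,-0.3],"spin":0},{"xyz":[0,0,-0.5],"spin":0},{"xyz":[-0.4,0,-0.6],"spin":0},{"xyz":[-0.4,0,-0.6],"spin":0},{"xyz":[-0.2,0,0],"spin":0},{"xyz":[0,0,0],"spin":0},{"xyz":[0,0,0],"spin":0},{"xyz":[0,0,0],"spin":0},{"xyz":[0,0,0],"spin":0}])

```text
time: 16.65
tool_pos: [365.1, 235.3, 214.4]
tcp_rot: [3.141, 0.001, 0.021]
contact_force: [-0.3, -0.8, 0.3]
grip_width: 0.5
finger_force: 0.0
```

```bash
python3 - <<'E'
from h import *
im=bot.capture("top"); o=bot.get_obs(); print(o['time'],o['tool_pos'],o['contact_force'])
s=bot.capture("side")
cv2.imwrite("pics/t4.png",np.hstack([cv2.resize(im[150:250,110:260],None,fx=2.6,fy=2.6),cv2.resize(s[120:220,190:340],None,fx=2.6,fy=2.6)]))
E
```

```text
16.7 [365.05798007 235.34483468 214.56362541] [-0.05431362 -0.11902472  0.40910481]
```

View pics/t4.png

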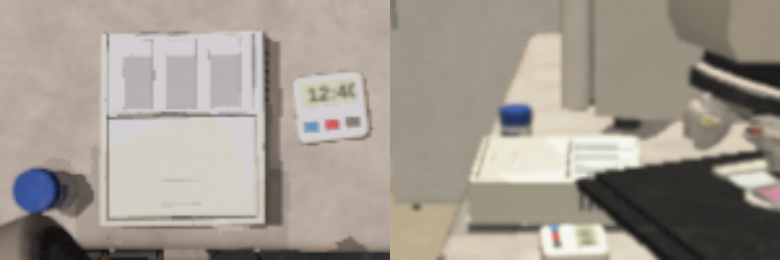

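The cover is shut and flush in both views, its front edge at crop row 217. The pot at (37,190) and the timer at (331,107) have not moved, and the arm is clear.

```bash
python3 -c "
from plant import bot
print(bot.close_job())"
```

```text
the job is handed in; nothing more can be done
None
```

I opened the cover, pressed the round key to its stop and let it up, pushed the cover shut until it latched flush, and handed the job in at about 17 s; the hand-in call did not report a verdict.

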